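# Set the bathroom switch panel for a shower

## Task

Get the bathroom ready for a shower at the white switch panel, pressing its switches in this order: first press down the raised, ribbed end of the rocker (the fan) until it has tipped right over, then push the flat square key (the mirror heater) fully home so that it stays down, and last press the round button (the timer) right down for a moment and let it come up again. Do not press any of these before its turn. Only touch and press: leave the little toggle lever as it stands, and leave the tin, jar, inhaler and nail brush where they are.

Things in the scene. Friction and masses are not known exactly. Their poses are not given: they have to be found in the camera images.
- panel: White plastic switch panel fixed on the surface, 158 x 158 mm, 18 mm high; origin at the centre of its underside, x and y along its sides, z up; its yaw varies. On it sit four grey plates in a 2 x 2 grid (72 mm pitch, plate tops 24 mm above the work surface, turned with the panel), each carrying one switch: rocker, square key, round button, toggle lever. Which switch is in which of the four places varies.
- rocker_rib (a point): Middle of the top of the thin raised metal rib (36 mm long along the panel's y, 5 mm wide, 3 mm high) on the rocker: press here, straight down. The rocker is a white paddle, 56 mm along the panel's x by 50 mm, that pivots about an axis along the panel's y; the rib lies 19 mm from the pivot towards the panel's +x side. At the start the ribbed end stands up; the point is about 37.5 mm above the work surface then and about 32 mm when tipped over.
- rocker (a joint): Rocker angle, rad: about -0.15 at the start (ribbed end up), 0.16 with the ribbed end right down (end stop). It tips under about 2 to 3 N straight down at the rib and stays where it is left.
- key_top (a point): Centre of the top of the flat square white key, 42 x 42 mm; about 33 mm above the work surface when up, 27 mm when fully home.
- key (a joint): Travel of the square key, m: 0 up, 0.006 fully home (end stop). It slides straight down under about 3 N and stays where it is left (no spring).
- button_top (a point): Centre of the top of the round white button, 42 mm in diameter; 34 mm above the work surface when up, 28 mm when fully down.
- button (a joint): Travel of the round button, m: 0 up, 0.006 fully down (end stop). A spring (1.4 N at the top, 4 N fully down) lifts it again when let go.
- toggle_tip (a point): Tip of the small white toggle lever, 24 mm long and 12 mm thick at the most, standing on its plate and leaning up to 0.4 rad to the panel's +x or -x side; its tip is 48 to 50 mm above the work surface. Not to be touched: it swings easily and stays where it is pushed.
- rack: Slotted bamboo rack, 104 x 150 x 42 mm, fixed on the surface beside the panel (on the panel's +y side); origin at the centre of its underside. It holds the inhaler and the nail brush.
- tin: Loose flat round aluminium tin, 67 mm in diameter, 26 mm high, beside the panel (on its -y side); origin at the centre of its underside.
- jar: Loose frosted glass jar with a wooden lid, 56 mm in diameter, 54 mm high, beside the panel (on its -y side); origin at the centre of its underside.
- inhaler: Loose blue plastic inhaler standing in a slot of the rack, 58 x 30 x 69 mm; origin under it, its top 77 mm above the work surface.
- brush: Loose green plastic nail brush in a slot of the rack, 76 x 34 x 37 mm; origin at the centre of its underside, its top 45 mm above the work surface.
Mind the look-alikes: they are no part of the job. There is more than one size of the jar; the job needs the smallest.

How it is judged:
By the outcome, as a careful person would: the job done as asked, in the order asked, and still so for the second after the job is handed in, with the robot touching nothing.
It also fails if it takes over 48 s, if anything falls off the work surface, if the arm or the gripper's body presses on something with over 40 N, if the wrist force passes 120 N, or if a joint passes its speed limit or range.

## Robot

A 6-joint arm with a two-finger parallel gripper is mounted at the origin on the work surface. World frame = base frame: x ahead of the robot, y to its left, z up, the work surface at z = 0. Lengths are in mm, angles in rad, forces in N, time in s.
With the tool pointing down it reaches from about 250 to 725 mm from the base axis. Payload 4 kg.
Tool frame: the origin (TCP) lies at the very end of the fingers, on their centre line; the grasp point (between the pads) lies 19 mm behind it; x points along the fingers, y is the direction in which the jaws open and shut, and the axes are right-handed (so a half turn about x gives the same grasp; the last joint's range is limited). The gripper opens to 85 mm and grips with 20 to 120 N. Pads are 22 mm wide; open, the fingers measure 114 mm over their backs; the gripper's body (76 mm by 85 mm) begins 54 mm behind the grasp point. The pads swing forward as they close: fully open they stand 13 mm farther back than shut.
Start: joints at [-1.211, 0.241, 0.005, 1.335, 0, 1.571], TCP at [176.042, -467.984, 231.306] pointing down, gripper open.
Joint ranges: [-2.72, 2.72], [-1.05, 1.87], [-1.09, 1.28], [-1.99, 2.15], [-1.42, 1.44], [-3.14, 3.14]. Speed limits (rad/s): [2.79, 2.79, 3.14, 3.14, 3.14, 3.14].

## Interface

Orientations are given as a unit quaternion [w, x, y, z].
In Python, from workcell import telemetry, vision, order gives the robot as it stands.
- The arm moves only by the shell command python3 -m creep 'ROWS'. ROWS is JSON, a list of rows, each a list of 7 numbers: the closure, from 0 (fully open) to 1 (shut), then the shift along the tool's x, y, z in mm, then the turn, a rotation vector about the tool's x, y, z in rad. A call has 1 to 12 rows; each row is the pose to reach, as a shift and turn from the pose commanded when the call began, along the tool's axes at that moment; what a row does not reach only later rows make up. A row lasts 1/8 s, in which the tool goes at most 62.5 mm and 10.7 degrees, less where a joint would pass 70% of its speed; a pose out of reach is approached as far as the arm can. A call with a gripper value outside its range is refused whole. The fingers move at their own pace and stop on an object; the grip force is fixed at half the most. Time passes only in rows, so rows that repeat a pose let the fingers close. It gives the time, the measured TCP pose, the force and the opening at its end, in the units of the state.
- telemetry.get_obs(): the state, without advancing time (a new reading comes with each control period).
- vision.capture(name): name is "scene" or "top" or "wrist"; returns a dict with "frame" (400x640x3 uint8, blue, green, red), "depth" (400x640 float32, mm along the optical axis (not along the pixel's ray), 0 where there is no reading), "fx", "fy", "cx", "cy" (pixels), "xyz" and "rotation" of the camera in the world. Camera axes: x right, y down, z forward; pixel columns grow to the right and rows downward; lengths in mm; the calibration is good to about 2 mm. The wrist camera is an equidistant fisheye: a pixel r from the principal point sees the ray r / f radians off the axis. A picture is of the moment at which its call begins.
- order.close_job(): hands the job in, once; it reports no verdict.
The state is a dict: "time": time; "joint_positions": joint angles; "joint_vel": joint speeds; "effort": joint torques, N m; "position": TCP position; "tool_rot": TCP orientation; "ft_force": force on the tool from outside, world axes, zero at the start; "moment": the same for the moment, N m; "grip_width": finger opening in mm.
Only numpy, scipy, OpenCV 4.12 (cv2) and the standard library are available. Lean on these libraries where they do the work, as an engineer would, in place of code of your own. Each camera call takes 0.05 s, during which the arm holds its last target.

## Working session

There is one attempt and no reset: what is moved stays moved. The work goes in short steps, Python scripts to look and compute and a shell command to move; the robot and the scene stay as the last step left them, time stands still between calls to the robot, and variables do not carry over. Pictures are saved under pics/ and viewed, and the job is handed in when it is done.

```bash
ls; mkdir -p pics; python3 - <<'E'
from workcell import telemetry, vision
import cv2, numpy as np
print(telemetry.get_obs())
for n in ("top","scene"):
    c=vision.capture(n); cv2.imwrite(f"pics/{n}0.png",c["frame"]); np.savez(f"{n}0.npz",**c)
    print(n,c["fx"],c["cx"],c["cy"],c["xyz"],c["rotation"])
E
```

```text
pics
{'time': 0.0, 'joint_positions': array([-1.21102783e+00,  2.41423782e-01,  3.68645946e-03,  1.33521581e+00,
        2.08286556e-05,  1.57079237e+00]), 'joint_vel': array([ 2.25530443e-04, -1.07120297e-03, -3.95654560e-04,  8.19853362e-04,
        2.52347677e-04, -3.97635387e-06]), 'effort': array([-1.61440727e-03, -3.72312427e+01,  2.52411640e+01,  1.67964696e-02,
       -2.32058037e-04, -1.44482374e-05]), 'position': array([ 175.80324079, -467.37159779,  230.39317314]), 'tool_rot': array([-0.12576224, -0.69556736, -0.12726535,  0.69582573]), 'ft_force': array([ 0.76301441, -1.36263877,  0.02420334]), 'moment': array([ 0.02921211,  0.02290474, -0.04707848]), 'grip_width': 85.41252384223438}
top 480.45179148899194 314.94693364074084 198.36417832519086 [ 369.28515852   -9.14624987 1259.43059994] [ 0.06462079 -0.69385659  0.71381352 -0.06969539]
scene 375.78199505723103 322.1036803118477 191.59949947503898 [1276.80474836 -365.32485004  576.71580504] [-0.40502896  0.75644775  0.45692219 -0.23443646]
```

View pics/top0.png

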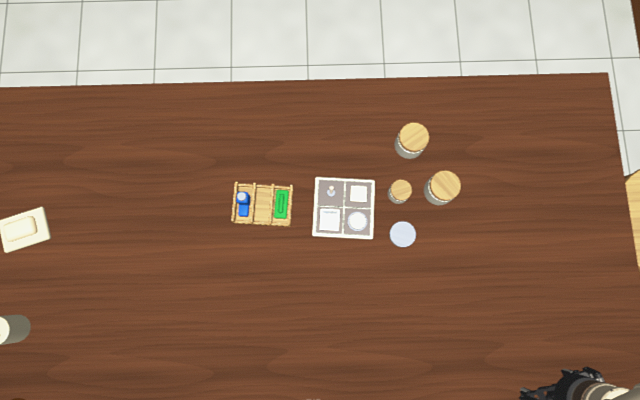

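View pics/scene0.png

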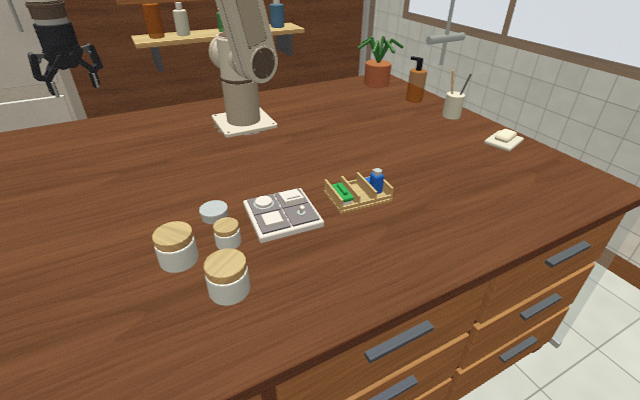

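```bash
cat > h.py <<'E'
import numpy as np, cv2
from scipy.spatial.transform import Rotation as R
def rot(q): return R.from_quat([q[1],q[2],q[3],q[0]])
def ray(c,u,v):
    d=np.stack([(np.asarray(u,float)-c["cx"])/c["fx"],(np.asarray(v,float)-c["cy"])/c["fy"],np.ones_like(np.asarray(u,float))],-1)
    return rot(c["rotation"]).apply(d)
def onplane(c,u,v,z):
    d=ray(c,u,v); s=(z-c["xyz"][2])/d[...,2]; return c["xyz"]+d*s[...,None]
def proj(c,P):
    p=rot(c["rotation"]).inv().apply(np.atleast_2d(P)-c["xyz"]); return np.stack([c["fx"]*p[:,0]/p[:,2]+c["cx"],c["fy"]*p[:,1]/p[:,2]+c["cy"]],-1)
E
python3 - <<'E'
from h import *
a=np.load("top0.npz"); f=a["frame"]
cv2.imwrite("pics/topz.png",cv2.resize(f[165:250,300:430],None,fx=6,fy=6,interpolation=cv2.INTER_CUBIC))
s=np.load("scene0.npz"); cv2.imwrite("pics/scz.png",cv2.resize(s["frame"][170:250,220:345],None,fx=6,fy=6,interpolation=cv2.INTER_CUBIC))
m=(f[165:250,305:385].min(2)>150).astype(np.uint8)
m=cv2.morphologyEx(m,cv2.MORPH_CLOSE,np.ones((9,9)))
n,l,st,ce=cv2.connectedComponentsWithStats(m); k=1+st[1:,4].argmax()
cs,_=cv2.findContours((l==k).astype(np.uint8),cv2.RETR_EXTERNAL,cv2.CHAIN_APPROX_NONE)
b=cv2.boxPoints(cv2.minAreaRect(max(cs,key=len)))+[305,165]
P=onplane(a,b[:,0],b[:,1],18.)
print(b,P,np.linalg.norm(P-np.roll(P,1,0),axis=1),P.mean(0))
E
```

```text
[[311.63384628 235.59076691]
 [314.92000198 176.44000053]
 [375.62153625 179.81230927]
 [372.33538818 238.96307373]] [[ 510.18712084  -10.15168526   18.        ]
 [ 667.44777337  -23.20044243   18.        ]
 [ 653.79991961 -183.89758483   18.        ]
 [ 496.97884103 -167.10145437   18.        ]] [157.50456717 157.80108649 161.27565064 157.71797832] [582.10341372 -96.08779172  18.        ]
```

View pics/topz.png

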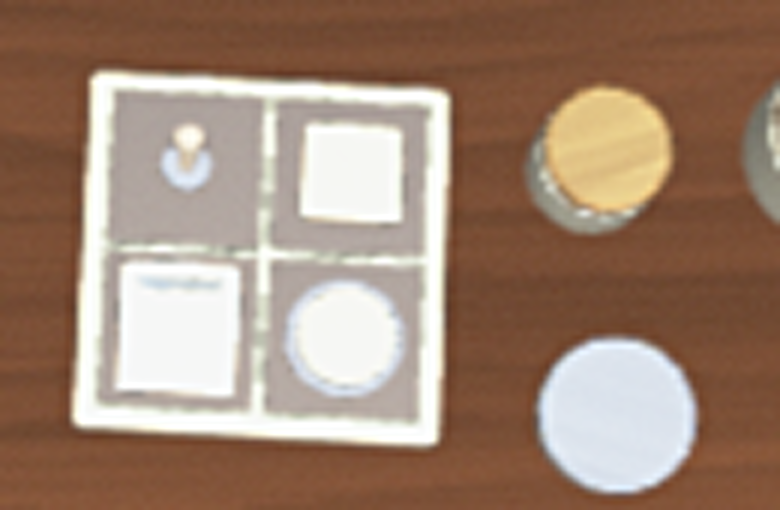

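View pics/scz.png

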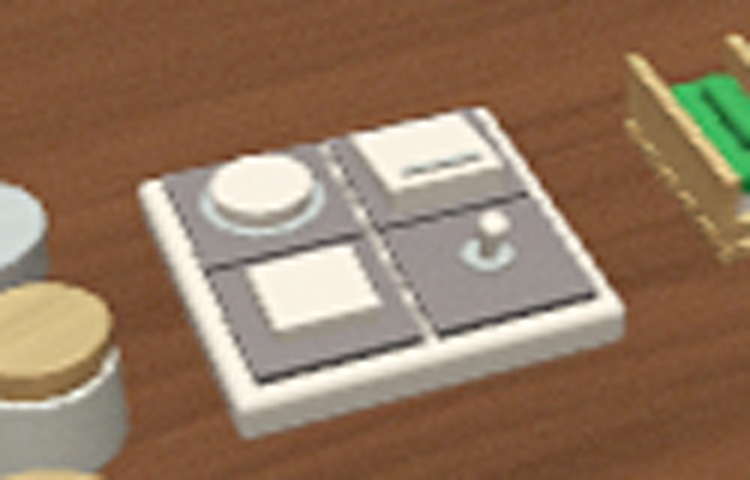

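```bash
python3 - <<'E'
from h import *
a=np.load("top0.npz"); s=np.load("scene0.npz")
yaw=-.086; c=np.array([582.1,-96.1]); M=np.array([[np.cos(yaw),-np.sin(yaw)],[np.sin(yaw),np.cos(yaw)]])
pts={"rib":(-36+19,36,37.5),"key":(36,-36,33),"button":(-36,-36,34),"toggle":(36,36,24)}
for k,(x,y,z) in pts.items():
    w=np.r_[c+M@[x,y],z]; print(k,w.round(1),"topz",((proj(a,w)[0]-[300,165])*6).round(),"scz",((proj(s,w)[0]-[220,170])*6).round())
def T(u,v,z): return onplane(a,u/6+300,v/6+165,z)
print(T(180,283,37.5),T(352,172,33),T(345,333,34), "tog tip",T(189,138,49))
def S(u,v,z): return onplane(s,u/6+220,v/6+170,z)
print(S(441,163,37.5),S(312,285,33),S(262,183,34),S(492,222,49))
# blobs from top
f=a["frame"]
E
```

```text
rib [568.3 -58.8  37.5] topz [179. 281.] scz [437. 160.]
key [ 614.9 -135.1   33. ] topz [351. 171.] scz [309. 282.]
button [ 543.1 -128.9   34. ] topz [344. 335.] scz [257. 180.]
toggle [621.1 -63.3  24. ] topz [184. 166.] scz [483. 258.]
[567.16447006 -59.09421726  37.5       ] [ 614.58962507 -135.64842923   33.        ] [ 544.01853429 -129.29710846   34.        ] tog tip [628.22648084 -64.67697105  49.        ]
[570.84146088 -58.25088097  37.5       ] [ 617.33760768 -134.62720582   33.        ] [ 545.94777438 -127.90097318   34.        ] [631.60568511 -63.78175129  49.        ]
```

```bash
cat > g.py <<'E'
from h import *
from workcell import telemetry
def go(target, yaw=-.086, cmd=None):
    o=telemetry.get_obs(); Rt=rot(o["tool_rot"]); p=o["position"]
    y=np.array([-np.sin(yaw),np.cos(yaw),0]); x=np.array([0,0,-1.])
    best=None
    for sg in (1,-1):
        D=R.from_matrix(np.stack([x,sg*y,np.cross(x,sg*y)],1)); t=(Rt.inv()*D).as_rotvec()
        if best is None or np.linalg.norm(t)<np.linalg.norm(best): best=t
    print("t",o["time"],"pos",p.round(1),"F",o["ft_force"].round(2),"w",o["grip_width"].round(1),"q",o["joint_positions"].round(2))
    print("axes",Rt.as_matrix().round(3).tolist())
    print("shift",Rt.inv().apply(np.array(target)-p).round(1),"turn",best.round(3),"deg",np.degrees(best).round(1))
E
python3 - <<'E'
from g import *
go([568.5,-58.5,120])
E
```

```text
Traceback (most recent call last):
  File "g.py", line 10, in go
    print("t",o["time"],"pos",p.round(1),"F",o["ft_force"].round(2),"w",o["grip_width"].round(1),"q",o["joint_positions"].round(2))
                                                                        ^^^^^^^^^^^^^^^^^^^^^
AttributeError: 'float' object has no attribute 'round'
```

```bash
sed -i 's/o\["grip_width"\].round(1)/round(o["grip_width"],1)/' g.py
python3 - <<'E'
from g import *
go([568.5,-58.5,120])
E
```

```text
t 0.1 pos [ 175.8 -467.5  230.5] F [-1.21 -0.66 -0.27] w 85.5 q [-1.21  0.24  0.    1.34  0.    1.57]
axes [[-0.001, 0.352, -0.936], [0.002, -0.936, -0.352], [-1.0, -0.002, -0.0]]
shift [ 111.  -244.3 -511.5] turn [0.446 0.    0.002] deg [25.5  0.   0.1]
```

```bash
python3 -m creep '[[1,0,-24,-51,0.15,0,0],[1,0,-49,-102,0.3,0,0],[1,0,-73,-153,0.446,0,0],[1,20,-98,-204,0.446,0,0],[1,40,-122,-255,0.446,0,0],[1,60,-146,-306,0.446,0,0],[1,80,-171,-357,0.446,0,0],[1,95,-195,-408,0.446,0,0],[1,105,-220,-460,0.446,0,0],[1,111,-244,-511,0.446,0,0],[1,111,-244,-511,0.446,0,0],[1,111,-244,-511,0.446,0,0]]'
python3 - <<'E'
from g import *
from workcell import vision
go([569,-58.5,45])
c=vision.capture("wrist"); cv2.imwrite("pics/w1.png",c["frame"]); print(c["fx"],c["cx"],c["cy"],c["xyz"],c["rotation"])
E
```

```text
time: 1.6
position: [567.5, -59.6, 119.5]
tool_rot: [0.03, -0.706, 0.03, 0.707]
ft_force: [-0.7, 0.0, 0.4]
grip_width: -0.1
t 1.6 pos [567.5 -59.6 119.5] F [-0.72  0.01  0.42] w -0.1 q [-0.1   0.45  0.01  1.13 -0.    3.12]
axes [[-0.002, -0.086, -0.996], [-0.0, -0.996, 0.086], [-1.0, 0.0, 0.002]]
shift [74.5 -1.3 -1.5] turn [ 0.     0.002 -0.   ] deg [ 0.   0.1 -0. ]
309.70691628693146 316.12074480916897 197.56540630698322 [651.81064452 -67.06248074 262.67983214] [-0.11336966 -0.66695058  0.72630649  0.12166813]
```

View pics/w1.png

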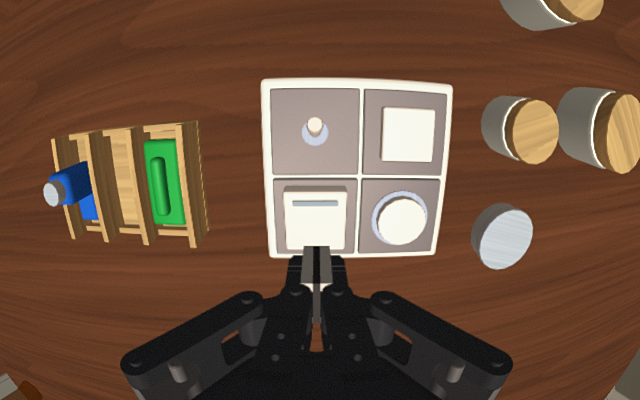

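```bash
python3 - <<'E'
from h import *
c=dict(fx=309.707,cx=316.12,cy=197.565,xyz=np.array([651.81,-67.06,262.68]),rotation=[-0.11336966,-0.66695058,0.72630649,0.12166813])
for n,u,v,z in (("rib",315,203,37.5),("key",408.5,135,33),("but",401.5,221,34),("toggle",315,125,49)):
    d=np.array([u-c["cx"],v-c["cy"]]); r=np.hypot(*d); th=r/c["fx"]
    k=rot(c["rotation"]).apply(np.r_[d/r*np.sin(th),np.cos(th)]); print(n,(c["xyz"]+k*(z-c["xyz"][2])/k[2]).round(1))
E
```

```text
rib [569.5 -59.7  37.5]
key [ 616.8 -135.6   33. ]
but [ 546.2 -129.5   34. ]
toggle [630.5 -65.   49. ]
```

```bash
python3 -m creep '[[1,30,0,-3.5,0,0,0],[1,55,0,-3.5,0,0,0],[1,70,0,-3.5,0,0,0],[1,77,0,-3.5,0,0,0],[1,80,0,-3.5,0,0,0],[1,82,0,-3.5,0,0,0],[1,84,0,-3.5,0,0,0],[1,85,0,-3.5,0,0,0]]'
```

```text
time: 2.65
position: [573.1, -60.1, 36.2]
tool_rot: [-0.03, 0.707, -0.031, -0.706]
ft_force: [0.8, -0.5, 2.6]
grip_width: 0.2
```

```bash
python3 -m creep '[[1,1,0,1,0,0,0],[1,2,0,1,0,0,0],[1,3,0,1,0,0,0],[1,4,0,1,0,0,0],[1,5,0,1,0,0,0],[1,5,0,1,0,0,0]]'
```

```text
time: 3.4
position: [571.3, -59.9, 31.6]
tool_rot: [-0.03, 0.707, -0.03, -0.706]
ft_force: [-0.4, 0.3, 9.6]
grip_width: -0.1
```

```bash
python3 -m creep '[[1,0.5,0,0,0,0,0],[1,1,0,0,0,0,0],[1,1,0,0,0,0,0]]'
```

```text
time: 3.78
position: [571.3, -59.9, 31.4]
tool_rot: [-0.03, 0.707, -0.03, -0.706]
ft_force: [-2.4, -0.2, 13.7]
grip_width: 0.0
```

```bash
python3 -m creep '[[1,-3,0,0,0,0,0],[1,-15,0,0,0,0,0],[1,-40,0,0,0,0,0],[1,-70,0,0,0,0,0],[1,-85,0,0,0,0,0],[1,-85,0,0,0,0,0]]'
python3 - <<'E'
from g import *
from workcell import vision
go([616.5,-135.3,60])
c=vision.capture("wrist"); cv2.imwrite("pics/w2.png",c["frame"][70:270,180:480].repeat(2,0).repeat(2,1))
c=vision.capture("scene"); cv2.imwrite("pics/s2.png",cv2.resize(c["frame"][170:250,220:345],None,fx=6,fy=6,interpolation=cv2.INTER_CUBIC))
E
```

```text
time: 4.53
position: [571.5, -60.0, 115.2]
tool_rot: [-0.03, 0.707, -0.031, -0.706]
ft_force: [0.1, -0.1, -0.6]
grip_width: -0.2
t 4.525 pos [571.5 -60.  115.2] F [ 0.06 -0.09 -0.63] w -0.2 q [-0.1   0.46  0.01  1.12 -0.    3.12]
axes [[0.002, -0.086, -0.996], [-0.0, -0.996, 0.086], [-1.0, 0.0, -0.002]]
shift [ 55.3  71.2 -51.2] turn [-0.    -0.002 -0.   ] deg [-0.  -0.1 -0. ]
```

View pics/w2.png

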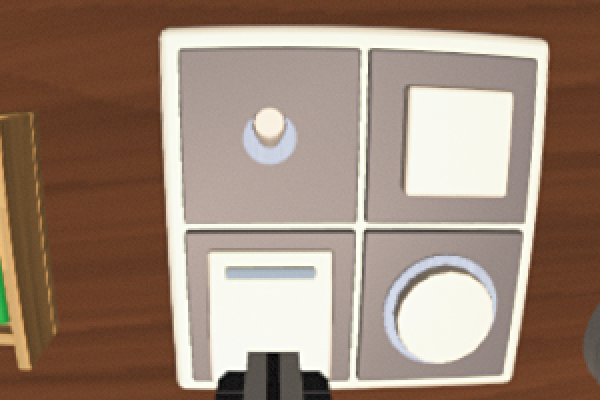

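View pics/s2.png

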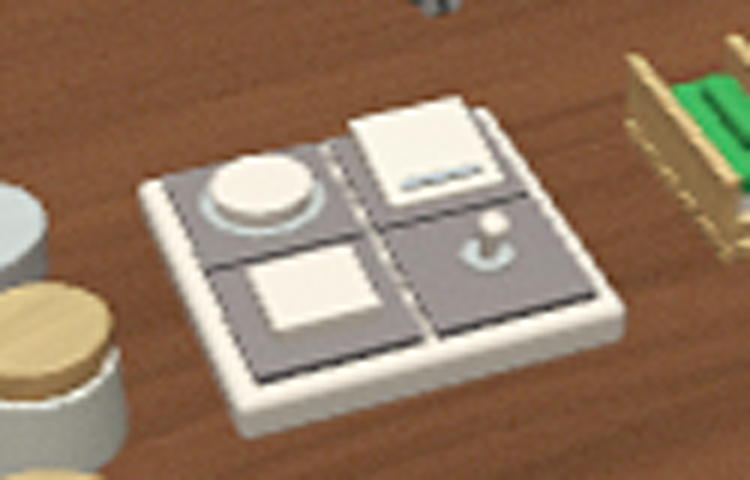

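```bash
python3 - <<'E'
from h import *
a=np.load("top0.npz")
print(onplane(a,608/6+300,148/6+165,54.),onplane(a,617/6+300,415/6+165,26.))
E
python3 -m creep '[[1,0,20,-15,0,0,0],[1,0,45,-32,0,0,0],[1,15,71,-51,0,0,0],[1,40,71,-51,0,0,0],[1,60,71,-51,0,0,0],[1,68,71,-51,0,0,0],[1,70,71,-51,0,0,0],[1,70,71,-51,0,0,0]]'
```

```text
[ 617.80031445 -243.45752456   54.        ] [ 506.31365353 -245.40361992   26.        ]
time: 5.62
position: [615.9, -135.0, 44.7]
tool_rot: [-0.03, 0.707, -0.03, -0.706]
ft_force: [-0.6, 0.8, 0.2]
grip_width: 0.1
```

Jar and tin are over 80 mm clear. I'm pressing the key now.

```bash
python3 -m creep '[[1,4,0,0,0,0,0],[1,8,0,0,0,0,0],[1,10,0,0,0,0,0],[1,12,0,0,0,0,0],[1,14,0,0,0,0,0],[1,16,0,0,0,0,0],[1,17,0,0,0,0,0],[1,18,0,0,0,0,0],[1,19,0,0,0,0,0],[1,19,0,0,0,0,0]]'
```

```text
time: 6.88
position: [615.6, -135.0, 26.9]
tool_rot: [-0.03, 0.707, -0.03, -0.706]
ft_force: [-4.2, 1.1, 10.9]
grip_width: -0.3
```

```bash
python3 -m creep '[[1,1,0,0,0,0,0],[1,1,0,0,0,0,0]]'
```

```text
time: 7.12
position: [615.6, -135.0, 26.9]
tool_rot: [-0.03, 0.707, -0.031, -0.706]
ft_force: [-6.4, 0.9, 15.0]
grip_width: -0.0
```

```bash
python3 -m creep '[[1,-3,0,0,0,0,0],[1,-15,0,0,0,0,0],[1,-40,0,0,0,0,0],[1,-70,0,0,0,0,0],[1,-88,0,0,0,0,0],[1,-88,0,0,0,0,0]]'
python3 - <<'E'
from g import *
from workcell import vision
go([545.5,-129,44])
c=vision.capture("wrist"); cv2.imwrite("pics/w3.png",c["frame"][70:270,180:480].repeat(2,0).repeat(2,1))
c=vision.capture("scene"); cv2.imwrite("pics/s3.png",cv2.resize(c["frame"][170:250,220:345],None,fx=6,fy=6,interpolation=cv2.INTER_CUBIC))
E
```

```text
time: 7.88
position: [617.2, -135.4, 114.4]
tool_rot: [-0.03, 0.708, -0.031, -0.705]
ft_force: [0.4, -0.4, 0.7]
grip_width: -0.2
t 7.875 pos [ 617.2 -135.4  114.4] F [ 0.44 -0.38  0.65] w -0.2 q [-0.22  0.56  0.18  1.19  0.    3.01]
axes [[0.004, -0.086, -0.996], [-0.001, -0.996, 0.086], [-1.0, 0.001, -0.004]]
shift [70.  -0.2 72.3] turn [-0.    -0.004 -0.001] deg [-0.  -0.3 -0. ]
```

View pics/s3.png

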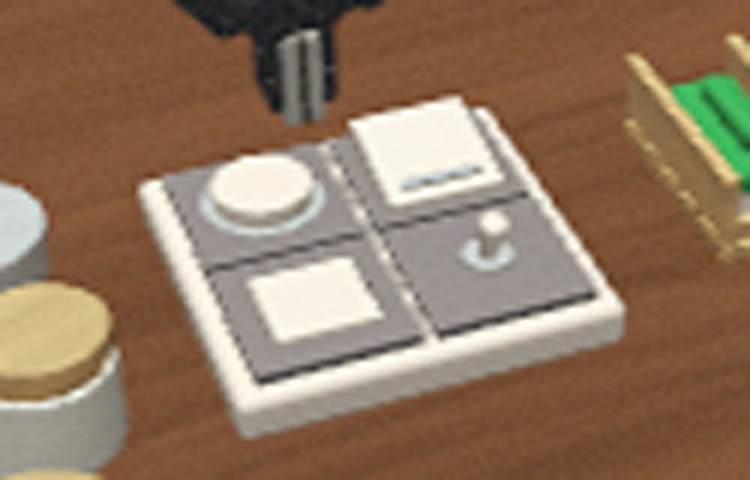

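View pics/w3.png

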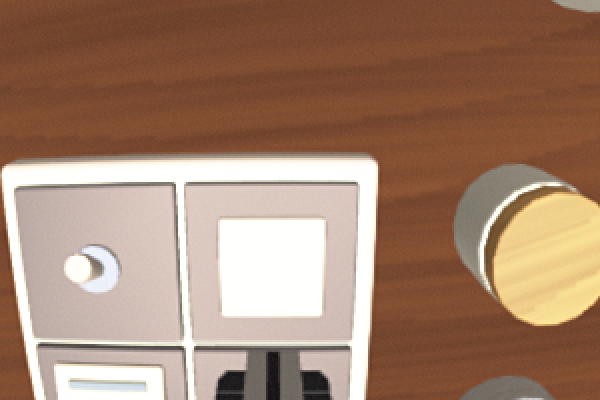

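The scene view shows the key sitting low, with its thick side edge at about (315,335) gone. The rocker is still tipped. Next is the button.

```bash
python3 -m creep '[[1,0,0,25,0,0,0],[1,5,0,50,0,0,0],[1,20,0,71,0,0,0],[1,45,0,72,0,0,0],[1,62,0,72,0,0,0],[1,70,0,72,0,0,0],[1,70,0,72,0,0,0]]'
```

```text
time: 8.85
position: [543.0, -128.6, 41.1]
tool_rot: [0.031, -0.706, 0.03, 0.707]
ft_force: [0.7, -0.7, 0.2]
grip_width: 0.3
```

```bash
python3 -m creep '[[1,4,0,-1.5,0,0,0],[1,8,0,-1.5,0,0,0],[1,10,0,-1.5,0,0,0],[1,12,0,-1.5,0,0,0],[1,14,0,-1.5,0,0,0],[1,15,0,-1.5,0,0,0],[1,16,0,-1.5,0,0,0],[1,16.5,0,-1.5,0,0,0],[1,16.5,0,-1.5,0,0,0]]'
```

```text
time: 9.98
position: [545.9, -129.1, 27.9]
tool_rot: [-0.03, 0.707, -0.031, -0.706]
ft_force: [-3.4, 1.5, 14.0]
grip_width: 0.1
```

```bash
python3 -m creep '[[1,1,0,0,0,0,0],[1,1,0,0,0,0,0]]'
```

```text
time: 10.22
position: [546.0, -129.1, 27.8]
tool_rot: [-0.03, 0.707, -0.031, -0.706]
ft_force: [-5.3, 0.9, 19.5]
grip_width: 0.1
```

The button is on its stop at z 27.8. I'll release it and back away.

```bash
python3 -m creep '[[1,-3,0,0,0,0,0],[1,-10,0,0,0,0,0],[1,-25,0,0,0,0,0],[1,-55,0,0,0,0,0],[1,-100,0,0,0,0,0],[1,-130,0,30,0,0,0],[1,-130,0,70,0,0,0],[1,-130,0,110,0,0,0],[1,-130,0,110,0,0,0],[1,-130,0,110,0,0,0]]'
python3 - <<'E'
from g import *
from workcell import vision
go([545.5,-129,44])
for n in("top","scene"):
    c=vision.capture(n); 
    z=c["frame"][165:250,300:430] if n=="top" else c["frame"][170:250,220:345]
    cv2.imwrite(f"pics/{n}4.png",cv2.resize(z,None,fx=6,fy=6,interpolation=cv2.INTER_CUBIC))
c=vision.capture("wrist"); cv2.imwrite("pics/w4.png",c["frame"])
E
```

```text
time: 11.48
position: [436.5, -119.7, 155.4]
tool_rot: [-0.03, 0.707, -0.031, -0.706]
ft_force: [0.5, 0.5, -0.6]
grip_width: 0.1
t 11.475 pos [ 436.5 -119.7  155.4] F [ 0.45  0.46 -0.57] w 0.1 q [-0.27  0.2  -0.26  1.12  0.    2.96]
axes [[0.002, -0.086, -0.996], [-0.0, -0.996, 0.086], [-1.0, 0.0, -0.002]]
shift [ 111.6   -0.2 -109.2] turn [-0.    -0.002 -0.   ] deg [-0.  -0.1 -0. ]
```

View pics/scene4.png

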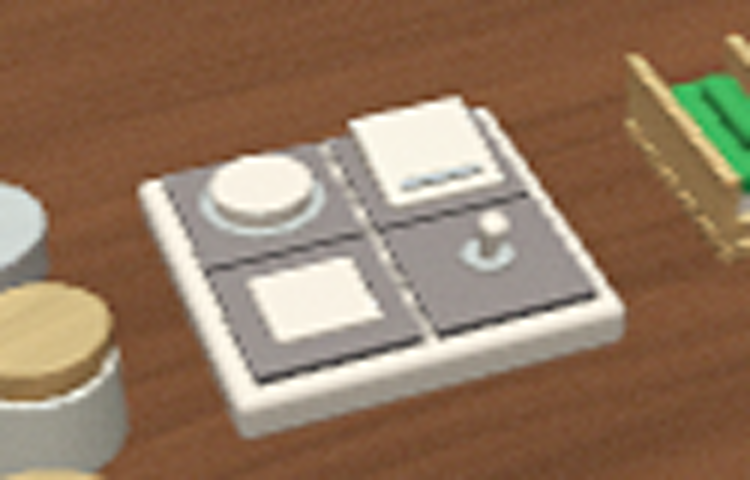

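View pics/w4.png

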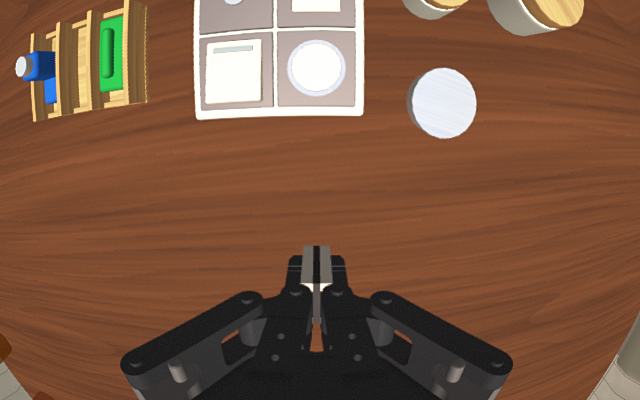

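The final scene view shows the rocker tipped, with its rib low at (441,178), and the key down at (315,300). The button is back up at (262,185), the toggle tip is unmoved at (492,222), and the jar, tin and rack are where they were.

```bash
python3 -c "
from workcell import order
print(order.close_job())"
```

```text
the job is handed in; nothing more can be done
None
```

I pressed the three switches in the order asked and handed the job in at about 11.5 s on the robot's clock.

| Switch | Stopped at | Height expected when fully pressed | Highest force |
|---|---|---|---|
| Rocker (fan) | 31.4 mm | about 32 mm | about 14 N |
| Square key (mirror heater) | 26.9 mm | 27 mm | about 15 N |
| Round button (timer) | 27.8 mm | 28 mm | about 20 N |

Heights are above the work surface. At each stop, pushing further raised the force with almost no more movement.

In the last scene picture the rocker is tipped over, the key is down and the button is up again. The toggle, tin and jar, and the part of the rack with the brush, look unmoved. The wrist picture shows the inhaler and brush still in their slots. The gripper was well clear of everything and its force reading was only noise. None of the checks failed or disagreed; the cameras agreed on the switch positions to within about 4 mm.

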